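# Find the fullest sample bottle and lay it on the bottle roller

## Robot

A 6-joint arm with a two-finger parallel gripper is mounted at the origin on the work surface. World frame = base frame: x ahead of the robot, y to its left, z up, the work surface at z = 0. Lengths are in mm, angles in rad, forces in N, time in s.
With the tool pointing down it reaches from about 350 to 975 mm from the base axis. Payload 7.1 kg.
Tool frame: the origin (TCP) lies midway between the tips of the shut fingers; the grasp point (between the pads) lies 19 mm behind it; z points along the fingers, y is the line along which they close (so a half turn about z gives the same grasp; the last joint's range is limited). The gripper opens to 88 mm and grips with 3 to 60 N. Pads are 20 mm wide; open, the fingers measure 115 mm over their backs; the gripper's body (75 mm by 178 mm) begins 61 mm behind the grasp point.
Start: joints at [-1.334, 0.423, 1.63, -0, 1.089, -0.019], TCP at [158.156, -604.642, 222.675] pointing down, gripper open.
Joint ranges: [-3, 3], [-0.9, 2.11], [0.09, 2.58], [-1.31, 4.45], [0.11, 2.69], [-2.54, 2.54]. Speed limits (rad/s): [2.39, 2.39, 3.01, 3.14, 3.14, 3.14].

## Interface

Orientations are given as a rotation vector (axis times angle).
In Python, from workcell import ctrl gives the robot as it stands. The module is installed in compiled form; this text tells all that it offers.
- The arm moves only by the tool apply_moves, never from a script. Its argument "targets" is a list of rows, each a list of 3 entries, a list of its own where there are three numbers: the opening, from -1 (shut) to 1 (fully open), then the shift along the tool's x, y, z normalised to -1 to 1, where 1 is 5 cm, then the turn, a rotation vector about the tool's x, y, z normalised to -1 to 1, where 1 is 90 degrees. In form: [[jaw, [x, y, z], [wx, wy, wz]], ...]. A call has 1 to 8 rows; each row shifts and turns the commanded pose from where the row before left it, along the tool's axes as they then stand; what a row does not reach is not made up. A row lasts 1/8 s, in which the tool goes at most 62.5 mm and 10.7 degrees, less where a joint would pass 70% of its speed; a pose out of reach is approached as far as the arm can. A call with a number of a shift or a turn outside -1 to 1 is refused whole. A call with a gripper value outside its range is refused whole. The fingers move at their own pace and stop on an object; the grip force is fixed at half the most. Time passes only in rows, so rows that do not move let the fingers close. It gives the time, the measured TCP pose, the force, the opening and the grip force at its end, in the units of the state.
- ctrl.get_obs(): the state, without advancing time (a new reading comes with each control period).
- ctrl.get_image(name): name is "scene" or "top" or "wrist"; returns a dict with "pixels" (420x560x3 uint8, blue, green, red), "camera_matrix" (3x3 intrinsics, pixels), "view" (4x4, takes a point from world to camera coordinates); the wrist camera has in their place "hand_eye" (4x4, takes a point from camera to tool coordinates, whose origin is the TCP and whose axes are the flange's). Camera axes: x right, y down, z forward; pixel columns grow to the right and rows downward; lengths in mm; the calibration is good to about 2 mm. A picture is of the moment at which its call begins: read the wrist's pose just before it. There is no depth.
- ctrl.close_job(): hands the job in; it is judged then, once.
Trained networks look in the newest picture that a camera, given by its name, has taken for a name from the list of things; names that differ only in an ending like _2 or _b are one class to them, and where a whole thing is asked for, a point or a joint stands for the part that bears it (a point fixed in the world has none). Each returns a list of dicts, best first, with "score" (0 to 1); they miss things now and then, are a little off and sometimes report something else, mostly with a low value. They report only what shows in the picture. A call takes as long as a camera call. They do not tell look-alikes from the thing itself.
- ctrl.masks_of(label, camera): "region" (420x560 bool, what is visible of it) and "bbox" ([left, top, right, bottom] in pixels, round what is visible of it).
- ctrl.pinpoint(label, camera): "xy" ([column, row] in pixels: a listed point, or the origin of a listed thing).
The state is a dict: "t": time; "qpos": joint angles; "qvel": joint speeds; "joint_torque": joint torques, N m; "ee_pos": TCP position; "orientation": TCP orientation; "ft_force": force on the tool from outside, world axes, zero at the start; "moment": the same for the moment, N m; "width": finger opening in mm; "grasp_force": force on a finger pad.
Only numpy, scipy, OpenCV 4.12 (cv2) and the standard library are available. Lean on these libraries where they do the work, as an engineer would, in place of code of your own. Each camera call takes 0.05 s, during which the arm holds its last target. There are 200 camera calls.

## Task

Three look-alike sealed bottles stand on the mat: pick them up to feel which one is the heaviest, and lay that one gently on its side along the two rods of the bottle roller, cap pointing away from the drive housing and its foot pushed right up against the housing's end wall. Leave the other two standing upright on the mat about where they were, and do not disturb the dish or the spare cap beside them.

Things in the scene. Friction and masses are not known exactly. Their poses are not given: they have to be found in the camera images.
- bottle_a: One of three look-alike sealed white bottles, upright on the mat at the start: round body 60 mm across, 112 mm high, paper label, sloping shoulder, black cap 36 mm across from 124 to 146 mm height. Origin: centre of its foot; z towards the cap. They differ only in their hidden filling: one weighs 0.40 to 0.50 kg in all, the other two 0.14 to 0.27 kg.
- bottle_b: One of three look-alike sealed white bottles, upright on the mat at the start: round body 60 mm across, 112 mm high, paper label, sloping shoulder, black cap 36 mm across from 124 to 146 mm height. Origin: centre of its foot; z towards the cap. They differ only in their hidden filling: one weighs 0.40 to 0.50 kg in all, the other two 0.14 to 0.27 kg.
- bottle_c: One of three look-alike sealed white bottles, upright on the mat at the start: round body 60 mm across, 112 mm high, paper label, sloping shoulder, black cap 36 mm across from 124 to 146 mm height. Origin: centre of its foot; z towards the cap. They differ only in their hidden filling: one weighs 0.40 to 0.50 kg in all, the other two 0.14 to 0.27 kg.
- mat: Fixed grey mat under the three bottles, 160 (x) x 440 (y) mm, 4 mm thick; origin at the centre of its underside. The bottles stand in a row along its y axis, about 150 mm apart, up to 30 mm to either side of it; the spare cap lies between two of them.
- roller: Fixed white bottle roller, switched off: base 300 (x) x 130 (y) mm, top 30 mm high; origin at the centre of its underside. At its -x end the drive housing (x -160 to -115 mm, 130 mm wide, top at 104 mm) with a flat upright end wall facing +x; at its +x end a bearing block (x 131 to 145 mm, 100 mm wide, top at 60 mm).
- end_wall (a point): Point on the housing's end wall where the centre of the foot of a properly laid bottle comes to sit, midway between the rods, 83.4 mm above the bench. Its axes are the roller's: x points from the wall along the rods towards the bearing block, z up.
- dish: Loose shallow glass dish, 70 mm across, 16 mm high, standing on the bench on the robot's side of the mat; origin at the centre of its underside. Not to be disturbed.
- spare_cap: Loose black screw cap, 40 mm across, 16 mm high, lying on the mat beside the bottles, near the robot's side; origin at the centre of its underside. Not to be disturbed.
- rods (a point): Point midway between the roller's two steel rods, at the height of their axes (50 mm above the bench), x = 0 of the roller. The rods are 20 mm thick, do not turn, and run along x from the end wall to the bearing block at y = +-22 mm. A bottle lying on them has its axis 33 mm above this point, and the tops of the rods are 23 mm below its axis.
Not all that is in view belongs to the job. Leave any green look-alike of the bottle_c alone.

How it is judged (in metres and radians):
At the end, for the whole second after the job is handed in: The heaviest bottle rests along the two rods (within 0.12 rad), cap away from the housing, the centre of its foot within 6 mm of the end wall and 8 mm of midway between the rods, in height too; the other two, each lighter than 3.3 N, stand on the mat within 40 mm of where they began (((x of bottle_a in the frame of end_wall between -0.004 and 0.006 m and y of bottle_a in the frame of end_wall between -0.008 and 0.008 m and z of bottle_a in the frame of end_wall between -0.008 and 0.008 m and angle between the z axis of bottle_a and the x axis of roller, either way round below 0.12 rad and contact force between bottle_a and roller above 1 N and linear speed of each of bottle_a, bottle_b, bottle_c below 0.02 m/s and angular speed of bottle_a below 0.3 rad/s and angle between each of bottle_b, bottle_c's own z axis and vertical below 0.1 rad and distance of each of bottle_b, bottle_c from where it was at the start of the episode below 0.04 m and contact force between bottle_b and mat between 0.5 and 3.3 N and contact force between bottle_c and mat between 0.5 and 3.3 N) or (x of bottle_b in the frame of end_wall between -0.004 and 0.006 m and y of bottle_b in the frame of end_wall between -0.008 and 0.008 m and z of bottle_b in the frame of end_wall between -0.008 and 0.008 m and angle between the z axis of bottle_b and the x axis of roller, either way round below 0.12 rad and contact force between bottle_b and roller above 1 N and linear speed of each of bottle_b, bottle_a, bottle_c below 0.02 m/s and angular speed of bottle_b below 0.3 rad/s and angle between each of bottle_a, bottle_c's own z axis and vertical below 0.1 rad and distance of each of bottle_a, bottle_c from where it was at the start of the episode below 0.04 m and contact force between bottle_a and mat between 0.5 and 3.3 N and contact force between bottle_c and mat between 0.5 and 3.3 N) or (x of bottle_c in the frame of end_wall between -0.004 and 0.006 m and y of bottle_c in the frame of end_wall between -0.008 and 0.008 m and z of bottle_c in the frame of end_wall between -0.008 and 0.008 m and angle between the z axis of bottle_c and the x axis of roller, either way round below 0.12 rad and contact force between bottle_c and roller above 1 N and linear speed of each of bottle_c, bottle_a, bottle_b below 0.02 m/s and angular speed of bottle_c below 0.3 rad/s and angle between each of bottle_a, bottle_b's own z axis and vertical below 0.1 rad and distance of each of bottle_a, bottle_b from where it was at the start of the episode below 0.04 m and contact force between bottle_a and mat between 0.5 and 3.3 N and contact force between bottle_b and mat between 0.5 and 3.3 N))); the robot touches nothing.
It fails at once if a bottle is dropped on or rammed into the roller (over 60 N) (contact force between any of bottle_a, bottle_b, bottle_c and roller above 60 N).
It fails at once if the dish or the spare cap is pushed more than 30 mm (distance of any of dish, spare_cap from where it was at the start of the episode above 0.03 m).
It also fails if it takes over 72 s, if anything falls off the work surface, if the arm or the gripper's body presses on something with over 40 N, if the wrist force passes 120 N, or if a joint passes its speed limit or range.

## Working session

There is one attempt and no reset: what is moved stays moved. The work goes in short steps, Python scripts to look and compute and a tool call to move; the robot and the scene stay as the last step left them, time stands still between calls to the robot, and variables do not carry over. Pictures are saved under pics/ and viewed, at most 10 in all, crops included, and the job is handed in when it is done.

Besides the shell and the picture viewer there is one more tool, called after "Request:" as a command line: name --argument value ..., lists and objects as JSON in quotes. apply_moves: Moves the arm, as the interface text tells. Scaled input: -1 to 1 covers 5 cm each way for a shift and 90 degrees each way for a turn. Its arguments: {"type":"object","properties":{"targets":{"type":"array"}},"required":["targets"]}

```bash
mkdir -p pics; cat > h.py <<'E'
import numpy as np, cv2
from workcell import ctrl
from scipy.spatial.transform import Rotation as R
def ray(im,uv):
    K=np.array(im["camera_matrix"]);V=np.array(im["view"])
    d=V[:3,:3].T@np.linalg.solve(K,[uv[0],uv[1],1.]); o=-V[:3,:3].T@V[:3,3]
    return o,d
def onz(im,uv,z):
    o,d=ray(im,uv); return o+d*(z-o[2])/d[2]
E
python3 - <<'E'
from h import *
ims={}
for c in("scene","top"):
    im=ctrl.get_image(c);ims[c]=im;cv2.imwrite(f"pics/{c}0.png",im["pixels"])
    V=np.array(im["view"]);print(c,-V[:3,:3].T@V[:3,3])
    for l,z in(("bottle_a",4),("mat",0),("roller",0),("end_wall",83.4),("rods",50),("dish",0),("spare_cap",4)):
        for r in ctrl.pinpoint(l,c): print(c,l,round(r["score"],2),np.round(r["xy"]),np.round(onz(im,r["xy"],z)))
o=ctrl.get_obs();print({k:np.round(v,3) for k,v in o.items()})
a=np.hstack([ims["scene"]["pixels"],ims["top"]["pixels"]]);
E
```

```text
scene [1080.12051948  439.88046316  683.56420213]
scene bottle_a 0.81 [202. 186.] [ 546. -257.    4.]
scene bottle_a 0.79 [304. 184.] [376. -79.   4.]
scene bottle_a 0.57 [284. 337.] [731. 160.   4.]
scene bottle_a 0.56 [296. 251.] [561.  48.   4.]
scene bottle_a 0.55 [247. 218.] [557. -95.   4.]
scene mat 0.91 [246. 219.] [558. -99.   0.]
scene roller 0.9 [423. 308.] [513. 308.   0.]
scene end_wall 0.78 [443. 236.] [408. 274.  83.]
scene rods 0.65 [430. 290.] [511. 308.  50.]
scene dish 0.96 [340. 207.] [383.  32.   0.]
scene spare_cap 0.52 [286. 229.] [526. -10.   4.]
scene spare_cap 0.52 [422. 306.] [514. 306.   4.]
scene spare_cap 0.25 [450. 237.] [311. 262.   4.]
top [417.39176414   9.24948679 848.58500162]
top bottle_a 0.87 [329. 222.] [545. -99.   4.]
top bottle_a 0.87 [214. 137.] [731. 161.   4.]
top bottle_a 0.76 [401. 227.] [ 540. -253.    4.]
top bottle_a 0.72 [259. 218.] [549.  52.   4.]
top bottle_a 0.61 [322. 304.] [374. -85.   4.]
top mat 0.69 [331. 213.] [ 566. -103.    0.]
top roller 0.91 [134. 233.] [510. 318.   0.]
top end_wall 0.79 [137. 286.] [401. 273.  83.]
top rods 0.74 [132. 228.] [514. 304.  50.]
top rods 0.41 [403. 227.] [ 533. -243.   50.]
top dish 0.76 [267. 295.] [389.  29.   0.]
top dish 0.67 [287. 229.] [528.  -8.   0.]
top spare_cap 0.74 [290. 229.] [528. -14.   4.]
{'t': np.float64(0.8), 'qpos': array([-1.334,  0.423,  1.63 , -0.   ,  1.089, -0.019]), 'qvel': array([ 0.001, -0.   ,  0.   ,  0.   , -0.001,  0.001]), 'joint_torque': array([ 2.0000e-03, -5.4450e+01, -2.7404e+01,  6.5000e-02,  1.7000e-02,
       -0.0000e+00]), 'ee_pos': array([ 158.147, -604.649,  222.67 ]), 'orientation': array([-3.116, -0.401,  0.   ]), 'ft_force': array([ 0.397, -0.586, -0.844]), 'moment': array([-0.004, -0.038,  0.019]), 'grasp_force': np.float64(0.0), 'width': np.float64(87.384)}
```

View pics/scene0.png

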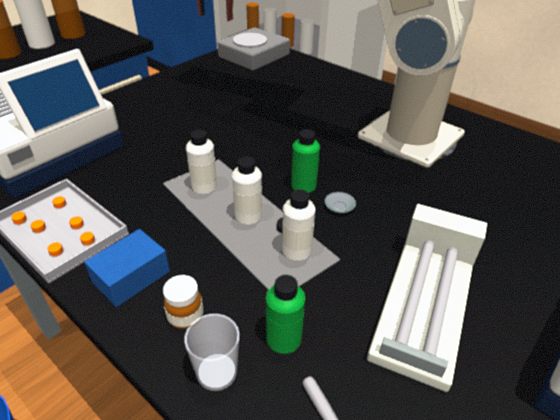

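View pics/top0.png

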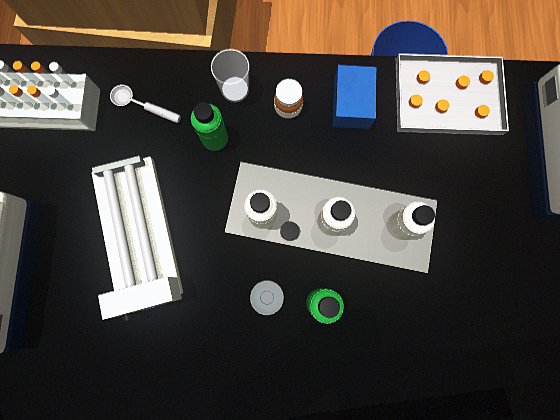

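The scene and top views show three white bottles on the mat at top px (401,227), (329,222), (259,218). In the scene view they are at (202,186), (247,218), (296,251). The green look-alikes at top px (322,304) and (214,137) are off the mat and not wanted. I'll refine the poses by fitting silhouettes in both views.

```bash
cat > fit.py <<'E'
from h import *
from scipy.optimize import minimize
def proj(im,P):
    K=np.array(im["camera_matrix"]);V=np.array(im["view"]);c=P@V[:3,:3].T+V[:3,3];p=c@K.T;return p[:,:2]/p[:,2:]
S=4
def draw(im,parts):
    m=np.zeros((420*S,560*S),np.uint8)
    for P in parts: cv2.fillConvexPoly(m,cv2.convexHull(np.round(proj(im,P)*S+S/2).astype(np.int32)),1)
    return m
t=np.linspace(0,2*np.pi,40)
def cyl(x,y,L): return np.vstack([np.c_[x+r*np.cos(t),y+r*np.sin(t),0*t+z+4] for r,z in L])
def bottle(p): return [cyl(*p,[(30,0),(30,112)]),cyl(*p,[(30,112),(18,124)]),cyl(*p,[(18,124),(18,146)])]
def roller(p):
    B=[(-150,150,65,0,30),(-160,-115,65,0,104),(131,145,50,0,60),(-115,131,32,40,60)]
    c,s=np.cos(p[2]),np.sin(p[2]);o=[]
    for a,b,w,z0,z1 in B:
        q=np.array([[x,y,z] for x in(a,b) for y in(-w,w) for z in(z0,z1)],float)
        o.append(np.c_[p[0]+c*q[:,0]-s*q[:,1],p[1]+s*q[:,0]+c*q[:,1],q[:,2]])
    return o
def fit(model,p0,obs,step):
    obs=[(im,cv2.resize(m.astype(np.uint8),None,fx=S,fy=S,interpolation=cv2.INTER_NEAREST)) for im,m in obs]
    def f(p):
        e=0
        for im,m in obs:
            d=draw(im,model(p)); e+=1-(d&m).sum()/(d|m).sum()
        return e/len(obs)
    p0=np.array(p0,float); sim=np.vstack([p0]+[p0+np.eye(len(p0))[i]*step[i] for i in range(len(p0))])
    r=minimize(f,p0,method="Nelder-Mead",options=dict(initial_simplex=sim,xatol=.01,fatol=1e-4)); return r.x,r.fun
E
python3 - <<'E'
from fit import *
ims={c:ctrl.get_image(c) for c in("scene","top")}
def near(ms,b):
    return min(ms,key=lambda r:np.hypot((r["bbox"][0]+r["bbox"][2])/2-b[0],(r["bbox"][1]+r["bbox"][3])/2-b[1]))
M={c:ctrl.masks_of("bottle_a",c) for c in ims}; Rm={c:ctrl.masks_of("roller",c)[0] for c in ims}
for n,p0 in(("right",(543,-255)),("mid",(551,-97)),("left",(555,50))):
    obs=[]
    for c,im in ims.items():
        u=proj(im,np.array([[*p0,77.]]))[0]; r=near(M[c],u); obs.append((im,r["region"]))
    print(n,fit(bottle,p0,obs,(8,8)),[fit(bottle,p0,[o],(8,8)) for o in obs])
obs=[(ims[c],Rm[c]["region"]) for c in ims]
for ob in(obs,obs[:1],obs[1:]): print("roller",fit(roller,(511,310,.28),ob,(8,8,.1)))
E
```

```text
right (array([ 543.35158158, -252.019646  ]), np.float64(0.04233037304264409)) [(array([ 541.54270935, -254.97431183]), np.float64(0.036076845298281146)), (array([ 543.22072983, -251.37364769]), np.float64(0.029028049575994808))]
mid (array([ 547.3491426 , -102.13216247]), np.float64(0.05778721128774994)) [(array([ 545.41918755, -104.27499771]), np.float64(0.04838089915115096)), (array([ 547.33294654, -101.57150388]), np.float64(0.05293602103418049))]
left (array([554.93694531,  43.53381677]), np.float64(0.5179303438996151)) [(array([554.93694531,  43.53381677]), np.float64(0.03586068779923024)), (array([555.,  50.]), np.float64(1.0))]
roller (array([5.11426821e+02, 3.07079079e+02, 2.94442567e-01]), np.float64(0.03041884762995256))
roller (array([5.09066943e+02, 3.06519708e+02, 2.95719385e-01]), np.float64(0.018930450271322674))
roller (array([5.12011466e+02, 3.09108392e+02, 2.92763365e-01]), np.float64(0.03747698243357789))
```

```bash
cat >> h.py <<'E'
def Rt(az,beta):
    a,b=np.radians([az,beta]);f=np.array([np.cos(a),np.sin(a),0]);u=np.array([0,0,1.])
    z=np.cos(b)*f-np.sin(b)*u;x=np.sin(b)*f+np.cos(b)*u
    return np.c_[x,np.cross(z,x),z]
def plan(legs,p=None,Rc=None):
    """legs: ('turn',az,beta,n) or ('go',[grasp xyz],n) or ('tilt',dw..)"""
    o=ctrl.get_obs();p=np.array(o["ee_pos"]) if p is None else p;Rc=R.from_rotvec(o["orientation"]).as_matrix() if Rc is None else Rc
    print("t",o["t"],"ee",np.round(p,1),"grasp",np.round(p-19*Rc[:,2],1),"F",np.round(o["ft_force"],2),"w",round(float(o["width"]),1),"q",np.round(o["qpos"],2))
    for l in legs:
        if l[0]=="turn":   # about the grasp point
            Rn=Rt(l[1],l[2]);n=l[3];w=R.from_matrix(Rc.T@Rn).as_rotvec();g=p-19*Rc[:,2]
            st=R.from_rotvec(w/n)
            Ra=R.from_rotvec(w/n).as_matrix();s=(-19*np.array([0,0,1])+19*Ra[:,2])
            print("turn",n,"rows shift",np.round(s/50,3),"turn",np.round(w/n/(np.pi/2),4));Rc=Rn;p=g+19*Rc[:,2]
        else:
            t=np.array(l[1],float)+19*Rc[:,2];n=l[2];s=Rc.T@(t-p)
            print("go",n,"rows shift",np.round(s/n/50,3));p=t
E
python3 - <<'E'
from h import *
plan([("turn",3,37,8),("go",[555.5,45.5,262],20),("go",[555.5,45.5,72],6)])
E
```

```text
t 1.1 ee [ 158.1 -604.7  222.7] grasp [ 158.1 -604.7  241.7] F [-0.48  0.43  0.34] w 88.0 q [-1.33  0.42  1.63 -0.    1.09 -0.02]
turn 8 rows shift [ 0.044  0.005 -0.003] turn [-0.0075  0.0734  0.015 ]
go 20 rows shift [ 0.276 -0.628  0.332]
go 6 rows shift [-0.506  0.     0.381]
```

```bash
python3 - <<'E'
from h import *
plan([("go",[555.5,45.5,270],20),("turn",3,37,8),("go",[555.5,45.5,72],6)])
E
```

```text
t 1.1 ee [ 158.1 -604.7  222.7] grasp [ 158.1 -604.7  241.7] F [-0.48  0.43  0.34] w 88.0 q [-1.33  0.42  1.63 -0.    1.09 -0.02]
go 20 rows shift [ 0.549 -0.528 -0.028]
turn 8 rows shift [ 0.044  0.005 -0.003] turn [-0.0075  0.0734  0.015 ]
go 6 rows shift [-0.527  0.     0.397]
```

Request:
apply_moves --targets '[[1,[0.549,-0.528,-0.028],[0,0,0]],[1,[0.549,-0.528,-0.028],[0,0,0]],[1,[0.549,-0.528,-0.028],[0,0,0]],[1,[0.549,-0.528,-0.028],[0,0,0]],[1,[0.549,-0.528,-0.028],[0,0,0]],[1,[0.549,-0.528,-0.028],[0,0,0]],[1,[0.549,-0.528,-0.028],[0,0,0]]]'

```text
t: 1.98
ee_pos: [297.9, -376.2, 232.7]
orientation: [3.116, 0.4, 0.0]
ft_force: [0.2, -1.0, -0.3]
width: 87.7
grasp_force: 0.0
```

Request:
apply_moves --targets '[[1,[0.549,-0.528,-0.028],[0,0,0]],[1,[0.549,-0.528,-0.028],[0,0,0]],[1,[0.549,-0.528,-0.028],[0,0,0]],[1,[0.549,-0.528,-0.028],[0,0,0]],[1,[0.549,-0.528,-0.028],[0,0,0]],[1,[0.549,-0.528,-0.028],[0,0,0]],[1,[0.549,-0.528,-0.028],[0,0,0]]]'

```text
t: 2.85
ee_pos: [437.1, -148.7, 242.6]
orientation: [3.116, 0.401, 0.001]
ft_force: [-0.1, 0.1, 0.1]
width: 87.6
grasp_force: 0.0
```

Request:
apply_moves --targets '[[1,[0.549,-0.528,-0.028],[0,0,0]],[1,[0.549,-0.528,-0.028],[0,0,0]],[1,[0.549,-0.528,-0.028],[0,0,0]],[1,[0.549,-0.528,-0.028],[0,0,0]],[1,[0.549,-0.528,-0.028],[0,0,0]],[1,[0.549,-0.528,-0.028],[0,0,0]]]'

```text
t: 3.6
ee_pos: [556.3, 46.3, 250.8]
orientation: [3.116, 0.401, 0.0]
ft_force: [0.5, -0.4, 0.3]
width: 87.9
grasp_force: 0.0
```

Request:
apply_moves --targets '[[1,[0.044,0.005,-0.003],[-0.0075,0.0734,0.015]],[1,[0.044,0.005,-0.003],[-0.0075,0.0734,0.015]],[1,[0.044,0.005,-0.003],[-0.0075,0.0734,0.015]],[1,[0.044,0.005,-0.003],[-0.0075,0.0734,0.015]],[1,[0.044,0.005,-0.003],[-0.0075,0.0734,0.015]],[1,[0.044,0.005,-0.003],[-0.0075,0.0734,0.015]],[1,[0.044,0.005,-0.003],[-0.0075,0.0734,0.015]],[1,[0.044,0.005,-0.003],[-0.0075,0.0734,0.015]]]'

```text
t: 4.6
ee_pos: [568.2, 49.4, 272.7]
orientation: [-2.856, -0.149, -1.145]
ft_force: [0.9, -0.1, 0.3]
width: 87.9
grasp_force: 0.0
```

```bash
python3 - <<'E'
from h import *
plan([("turn",3,37,1),("go",[555.5,45.5,72],8)])
im=ctrl.get_image("scene");cv2.imwrite("pics/s1.png",im["pixels"])
E
```

```text
t 4.6 ee [568.2  49.4 272.7] grasp [555.1  47.7 286.5] F [ 0.95 -0.14  0.28] w 87.9 q [0.03 0.08 2.21 0.69 0.12 0.84]
turn 1 rows shift [ 0.061  0.023 -0.006] turn [-0.0374  0.1032  0.0157]
go 8 rows shift [-0.428  0.005  0.323]
```

View pics/s1.png

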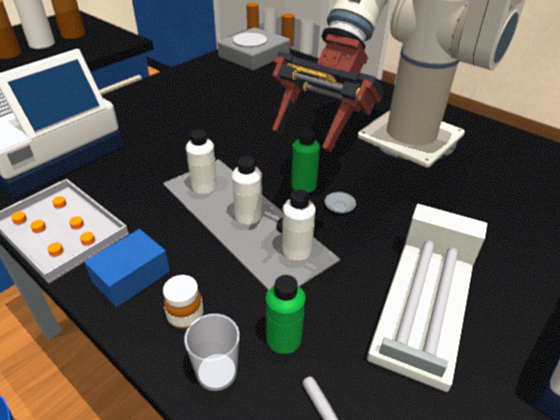

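Joint 5 reaches its limit when I tilt radially. I'll work out the wrist model and choose an approach azimuth that suits it.

```bash
python3 - <<'E'
from h import *
o=ctrl.get_obs();q=o["qpos"];Rm=R.from_rotvec(o["orientation"]).as_matrix()
W=lambda q:R.from_euler('ZYZYZ',[q[0],q[1]+q[2],q[3],q[4],q[5]]) if 0 else R.from_euler('z',q[0])*R.from_euler('y',q[1]+q[2])*R.from_euler('z',q[3])*R.from_euler('y',q[4])*R.from_euler('z',q[5])
for s4 in(1,-1):
  for s6 in (1,-1):
    print(s4,s6,np.round((W([q[0],q[1],q[2],s4*q[3],q[4],s6*q[5]]).as_matrix().T@Rm),2).tolist())
q0=[-1.334,0.423,1.63,0,1.089,-0.019]
C=W(q0).inv()*R.from_rotvec([-3.116,-.401,0]);print(np.round(C.as_matrix(),2))
# wrist solutions
for az in(-60,-45,-30,30,45,60):
  for be in(37,45):
    for q1,s in((.05,2.3),(.05,2.5)):
      M=(R.from_euler('z',q1)*R.from_euler('y',s)).inv()*R.from_matrix(Rt(az,be))*C.inv()
      e=M.as_euler('ZYZ');print(az,be,s,np.round(e,2), "alt",np.round([e[0]+np.pi,-e[1],e[2]-np.pi],2))
E
```

```text
1 1 [[-0.0, -1.0, 0.0], [1.0, -0.0, -0.0], [0.0, 0.0, 1.0]]
1 -1 [[-1.0, 0.07, 0.0], [-0.07, -1.0, 0.0], [0.0, 0.0, 1.0]]
-1 1 [[-0.99, -0.17, 0.02], [0.17, -0.97, 0.15], [-0.01, 0.15, 0.99]]
-1 -1 [[-0.1, 0.98, -0.15], [-1.0, -0.1, 0.01], [-0.01, 0.15, 0.99]]
[[ 0. -1. -0.]
 [ 1.  0. -0.]
 [ 0. -0.  1.]]
-60 37 2.3 [-1.29  0.83 -2.68] alt [ 1.85 -0.83 -5.82]
-60 37 2.5 [-1.48  0.79 -2.41] alt [ 1.67 -0.79 -5.55]
-60 45 2.3 [-1.11  0.78 -2.81] alt [ 2.03 -0.78 -5.95]
-60 45 2.5 [-1.32  0.71 -2.53] alt [ 1.83 -0.71 -5.67]
-45 37 2.3 [-1.42  0.64 -2.75] alt [ 1.72 -0.64 -5.89]
-45 37 2.5 [-1.69  0.64 -2.41] alt [ 1.45 -0.64 -5.55]
-45 45 2.3 [-1.19  0.6  -2.93] alt [ 1.95 -0.6  -6.07]
-45 45 2.5 [-1.49  0.55 -2.57] alt [ 1.65 -0.55 -5.72]
-30 37 2.3 [-1.57  0.45 -2.77] alt [ 1.57 -0.45 -5.92]
-30 37 2.5 [-1.96  0.49 -2.34] alt [ 1.18 -0.49 -5.48]
-30 45 2.3 [-1.24  0.42 -3.07] alt [ 1.9  -0.42 -6.21]
-30 45 2.5 [-1.71  0.4  -2.56] alt [ 1.43 -0.4  -5.71]
30 37 2.3 [ 1.64  0.37 -0.37] alt [ 4.78 -0.37 -3.51]
30 37 2.5 [ 2.09  0.43 -0.86] alt [ 5.23 -0.43 -4.  ]
30 45 2.3 [ 1.25  0.35 -0.01] alt [ 4.39 -0.35 -3.15]
30 45 2.5 [ 1.82  0.34 -0.61] alt [ 4.96 -0.34 -3.75]
45 37 2.3 [ 1.47  0.57 -0.38] alt [ 4.61 -0.57 -3.52]
45 37 2.5 [ 1.78  0.58 -0.75] alt [ 4.92 -0.58 -3.89]
45 45 2.3 [ 1.21  0.53 -0.16] alt [ 4.35 -0.53 -3.3 ]
45 45 2.5 [ 1.56  0.49 -0.56] alt [ 4.71 -0.49 -3.7 ]
60 37 2.3 [ 1.34  0.76 -0.43] alt [ 4.48 -0.76 -3.57]
60 37 2.5 [ 1.55  0.74 -0.72] alt [ 4.69 -0.74 -3.86]
60 45 2.3 [ 1.14  0.71 -0.29] alt [ 4.28 -0.71 -3.43]
60 45 2.5 [ 1.38  0.65 -0.59] alt [ 4.52 -0.65 -3.73]
```

```bash
python3 - <<'E'
from h import *
plan([("turn",25,40,5),("go",[555.5,45.5,76],7)])
C=R.from_euler('z',90,degrees=True)
for q1,s in((.55,2.0),(.55,2.4),(.4,2.2)):
  for be in (130,120): print(np.round(((R.from_euler('z',q1)*R.from_euler('y',s)).inv()*R.from_matrix(Rt(16.9,be))*C.inv()).as_euler('ZYZ'),2))
E
```

```text
t 4.65 ee [567.8  50.2 272.1] grasp [554.8  48.4 285.8] F [-0.02  0.62 -0.08] w 87.5 q [0.03 0.08 2.21 0.7  0.12 0.82]
turn 5 rows shift [ 0.008 -0.017 -0.   ] turn [ 0.028   0.0134 -0.0302]
go 7 rows shift [-0.46   0.008  0.384]
[0.17 1.82 1.81]
[0.13 1.65 1.8 ]
[0.16 1.43 1.74]
[0.13 1.25 1.75]
[0.07 1.64 1.66]
[0.05 1.46 1.66]
```

Request:
apply_moves --targets '[[1,[0.008,-0.017,0],[0.028,0.0134,-0.0302]],[1,[0.008,-0.017,0],[0.028,0.0134,-0.0302]],[1,[0.008,-0.017,0],[0.028,0.0134,-0.0302]],[1,[0.008,-0.017,0],[0.028,0.0134,-0.0302]],[1,[0.008,-0.017,0],[0.028,0.0134,-0.0302]],[1,[0,0,0],[0,0,0]]]'

```text
t: 5.4
ee_pos: [566.0, 52.7, 269.8]
orientation: [-2.683, -0.508, -1.192]
ft_force: [0.4, 0.6, -0.2]
width: 88.0
grasp_force: 0.0
```

```bash
python3 - <<'E'
from h import *
plan([("turn",25,40,2),("go",[555.5,45.5,165],4),("go",[555.5,45.5,76],4)])
E
```

```text
t 5.4 ee [566.   52.7 269.8] grasp [553.   47.4 282.5] F [ 0.4   0.63 -0.24] w 88.0 q [-0.13  0.11  2.24  1.5   0.38 -0.28]
turn 2 rows shift [ 0.006 -0.007 -0.   ] turn [ 0.0118  0.0109 -0.0145]
go 4 rows shift [-0.445  0.014  0.383]
go 4 rows shift [-0.341  0.     0.286]
```

Request:
apply_moves --targets '[[1,[0.006,-0.007,0],[0.0118,0.0109,-0.0145]],[1,[0.006,-0.007,0],[0.0118,0.0109,-0.0145]],[1,[-0.445,0.014,0.383],[0,0,0]],[1,[-0.445,0.014,0.383],[0,0,0]],[1,[-0.445,0.014,0.383],[0,0,0]],[1,[-0.445,0.014,0.383],[0,0,0]],[1,[0,0,0],[0,0,0]]]'

```text
t: 6.28
ee_pos: [567.8, 53.2, 151.0]
orientation: [-2.628, -0.584, -1.219]
ft_force: [-0.5, 0.2, -0.0]
width: 87.7
grasp_force: 0.0
```

```bash
python3 - <<'E'
from h import *
plan([("turn",25,40,1),("go",[555.5,45.5,76],4)])
im=ctrl.get_image("scene");w=ctrl.get_image("wrist")
cv2.imwrite("pics/c1.png",cv2.resize(np.hstack([im["pixels"][100:300,200:400],w["pixels"][::2,::2][:200]]),None,fx=1.6,fy=1.6))
E
```

```text
t 6.275 ee [567.8  53.2 151. ] grasp [554.7  47.  163.3] F [-0.5   0.2  -0.02] w 87.7 q [-0.17  0.42  2.3   2.19  0.57 -1.12]
turn 1 rows shift [ 0.001  0.001 -0.   ] turn [-0.0025  0.0021 -0.0007]
go 4 rows shift [-0.334  0.008  0.281]
```

View pics/c1.png

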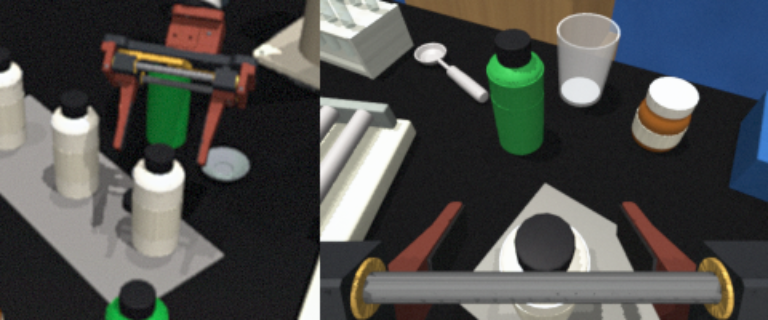

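The crop shows the left white bottle (cap at about (545,240) in the wrist half) centred between the fingers, with the green bottle well beyond it. I'll descend and grip.

Request:
apply_moves --targets '[[1,[-0.334,0.008,0.281],[0,0,0]],[1,[-0.334,0.008,0.281],[0,0,0]],[1,[-0.334,0.008,0.281],[0,0,0]],[1,[-0.334,0.008,0.281],[0,0,0]],[1,[0,0,0],[0,0,0]],[1,[0,0,0],[0,0,0]]]'

```text
t: 7.12
ee_pos: [570.7, 51.2, 67.6]
orientation: [-2.625, -0.586, -1.23]
ft_force: [-0.6, -0.4, 0.3]
width: 87.8
grasp_force: 0.0
```

```bash
python3 - <<'E'
from h import *
plan([("turn",25,40,1),("go",[555.5,45.5,76],1)])
E
```

```text
t 7.125 ee [570.7  51.2  67.6] grasp [557.5  45.   79.8] F [-0.57 -0.44  0.29] w 87.8 q [-0.17  0.66  2.3   2.42  0.73 -1.42]
turn 1 rows shift [-0.001  0.    -0.   ] turn [-0.0006 -0.0023  0.0016]
go 1 rows shift [-0.078 -0.026  0.024]
```

Request:
apply_moves --targets '[[-1,[-0.05,0,0.02],[0,0,0]],[-1,[0,0,0],[0,0,0]],[-1,[0,0,0],[0,0,0]],[-1,[0,0,0],[0,0,0]],[-1,[0,0,0],[0,0,0]],[-1,[0,0,0],[0,0,0]]]'

```text
t: 7.88
ee_pos: [569.4, 50.8, 63.9]
orientation: [-2.626, -0.586, -1.229]
ft_force: [-1.6, 0.9, 4.8]
width: 60.1
grasp_force: 30.0
```

Request:
apply_moves --targets '[[-1,[0.1,0,-0.085],[0,0,0]],[-1,[0.2,0,-0.17],[0,0,0]],[-1,[0.2,0,-0.17],[0,0,0]],[-1,[0.1,0,-0.085],[0,0,0]],[-1,[0,0,0],[0,0,0]],[-1,[0,0,0],[0,0,0]],[-1,[0,0,0],[0,0,0]]]'

```text
t: 8.75
ee_pos: [568.8, 50.5, 102.4]
orientation: [-2.627, -0.585, -1.227]
ft_force: [0.1, 0.1, -2.0]
width: 60.2
grasp_force: 30.0
```

```bash
python3 - <<'E'
from h import *
F=[]
for i in range(4): ctrl.get_image("scene"); F.append(ctrl.get_obs()["ft_force"])
print(np.round(F,2)); plan([])
E
```

```text
[[ 0.3   0.68 -0.85]
 [ 0.9  -0.49 -2.25]
 [ 0.31 -0.05 -1.69]
 [ 0.06  0.49 -2.13]]
t 8.95 ee [568.8  50.5 102.6] grasp [555.6  44.3 114.7] F [ 0.06  0.49 -2.13] w 60.2 q [-0.17  0.56  2.3   2.34  0.66 -1.32]
```

The left bottle reads about 1.8 N, so it is light. Set it back down.

Request:
apply_moves --targets '[[-1,[-0.18,0,0.15],[0,0,0]],[-1,[-0.18,0,0.15],[0,0,0]],[-1,[-0.13,0,0.11],[0,0,0]],[-1,[-0.07,0,0.06],[0,0,0]],[-1,[-0.022,0,0.018],[0,0,0]],[-1,[0,0,0],[0,0,0]],[-1,[0,0,0],[0,0,0]]]'

```text
t: 9.82
ee_pos: [569.2, 50.5, 65.2]
orientation: [-2.626, -0.586, -1.229]
ft_force: [0.3, -0.1, -1.5]
width: 60.0
grasp_force: 30.0
```

Request:
apply_moves --targets '[[-0.6,[0,0,0],[0,0,0]],[1,[0,0,0],[0,0,0]],[1,[0,0,0],[0,0,0]],[1,[0,0,0],[0,0,0]],[1,[0,0,0],[0,0,0]],[1,[0,0,0],[0,0,0]]]'

```text
t: 10.58
ee_pos: [569.0, 50.5, 64.9]
orientation: [-2.627, -0.586, -1.228]
ft_force: [-0.6, 1.0, -0.1]
width: 87.6
grasp_force: 0.0
```

```bash
python3 - <<'E'
from h import *
plan([("go",[555.5,44.5,250],6),("go",[543,-252,250],8),("turn",5,40,2),("go",[543,-252,165],4),("go",[543,-252,76],4)])
E
```

```text
t 10.575 ee [569.   50.5  64.9] grasp [555.8  44.3  77.1] F [-0.58  0.96 -0.07] w 87.6 q [-0.17  0.67  2.3   2.43  0.74 -1.42]
go 6 rows shift [ 0.442 -0.    -0.37 ]
go 8 rows shift [-0.22   0.658 -0.263]
turn 2 rows shift [-0.003  0.051 -0.003] turn [-0.0855 -0.0007  0.072 ]
go 4 rows shift [-0.326  0.     0.273]
go 4 rows shift [-0.341  0.     0.286]
```

Request:
apply_moves --targets '[[1,[0.442,0,-0.37],[0,0,0]],[1,[0.442,0,-0.37],[0,0,0]],[1,[0.442,0,-0.37],[0,0,0]],[1,[0.442,0,-0.37],[0,0,0]],[1,[0.442,0,-0.37],[0,0,0]],[1,[0.442,0,-0.37],[0,0,0]],[1,[0,0,0],[0,0,0]]]'

```text
t: 11.45
ee_pos: [569.7, 50.5, 240.3]
orientation: [-2.625, -0.588, -1.235]
ft_force: [-0.6, 0.3, -0.3]
width: 87.4
grasp_force: 0.0
```

Request:
apply_moves --targets '[[1,[-0.22,0.658,-0.263],[0,0,0]],[1,[-0.22,0.658,-0.263],[0,0,0]],[1,[-0.22,0.658,-0.263],[0,0,0]],[1,[-0.22,0.658,-0.263],[0,0,0]],[1,[-0.22,0.658,-0.263],[0,0,0]],[1,[-0.22,0.658,-0.263],[0,0,0]],[1,[-0.22,0.658,-0.263],[0,0,0]],[1,[-0.22,0.658,-0.263],[0,0,0]]]'

```text
t: 12.45
ee_pos: [555.9, -246.6, 236.6]
orientation: [-2.625, -0.584, -1.228]
ft_force: [1.2, 0.4, -0.1]
width: 88.1
grasp_force: 0.0
```

Request:
apply_moves --targets '[[1,[-0.003,0.051,-0.003],[-0.0855,-0.0007,0.072]],[1,[-0.003,0.051,-0.003],[-0.0855,-0.0007,0.072]],[1,[0,0,0],[0,0,0]],[1,[0,0,0],[0,0,0]]]'

```text
t: 12.95
ee_pos: [558.1, -250.6, 237.7]
orientation: [-2.81, -0.128, -1.311]
ft_force: [0.0, -0.3, 0.1]
width: 88.2
grasp_force: 0.0
```

```bash
python3 - <<'E'
from h import *
plan([("turn",5,40,1),("go",[543,-252,165],3),("go",[543,-252,76],4)])
E
```

```text
t 12.95 ee [ 558.1 -250.6  237.7] grasp [ 543.6 -251.9  249.9] F [ 0.03 -0.33  0.08] w 88.2 q [-0.73  0.29  2.13  1.52  0.6  -0.54]
turn 1 rows shift [-0.     0.001 -0.   ] turn [-0.0018 -0.0001  0.0015]
go 3 rows shift [-0.436  0.     0.361]
go 4 rows shift [-0.341  0.     0.286]
```

Request:
apply_moves --targets '[[1,[-0.43,0,0.36],[0,0,0]],[1,[-0.43,0,0.36],[0,0,0]],[1,[-0.43,0,0.36],[0,0,0]],[1,[-0.34,0,0.286],[0,0,0]],[1,[-0.34,0,0.286],[0,0,0]],[1,[-0.34,0,0.286],[0,0,0]],[1,[-0.34,0,0.286],[0,0,0]],[1,[0,0,0],[0,0,0]]]'

```text
t: 13.95
ee_pos: [557.7, -251.2, 63.3]
orientation: [-2.811, -0.123, -1.309]
ft_force: [-0.4, 0.9, 0.3]
width: 87.8
grasp_force: 0.0
```

```bash
python3 - <<'E'
from h import *
plan([("turn",5,40,1),("go",[543,-252,76],1)])
E
```

```text
t 13.95 ee [ 557.7 -251.2   63.3] grasp [ 543.3 -252.5   75.5] F [-0.36  0.87  0.26] w 87.8 q [-0.73  0.68  2.17  2.08  0.7  -1.23]
turn 1 rows shift [ 0.     0.001 -0.   ] turn [-0.001   0.0004 -0.0005]
go 1 rows shift [ 0.004 -0.01  -0.009]
```

Request:
apply_moves --targets '[[-1,[0,0,0],[0,0,0]],[-1,[0,0,0],[0,0,0]],[-1,[0,0,0],[0,0,0]],[-1,[0,0,0],[0,0,0]],[-1,[0,0,0],[0,0,0]],[-1,[0,0,0],[0,0,0]]]'

```text
t: 14.7
ee_pos: [558.2, -250.6, 66.0]
orientation: [-2.81, -0.124, -1.314]
ft_force: [-0.7, 2.0, 6.8]
width: 60.1
grasp_force: 30.0
```

Request:
apply_moves --targets '[[-1,[0.1,0,-0.085],[0,0,0]],[-1,[0.2,0,-0.17],[0,0,0]],[-1,[0.2,0,-0.17],[0,0,0]],[-1,[0.1,0,-0.085],[0,0,0]],[-1,[0,0,0],[0,0,0]],[-1,[0,0,0],[0,0,0]],[-1,[0,0,0],[0,0,0]]]'

```text
t: 15.58
ee_pos: [557.2, -250.7, 103.8]
orientation: [-2.812, -0.122, -1.31]
ft_force: [-0.2, -0.2, -4.1]
width: 60.6
grasp_force: 30.0
```

```bash
python3 - <<'E'
from h import *
F=[]
for i in range(4): ctrl.get_image("scene"); F.append(ctrl.get_obs()["ft_force"])
print(np.round(F,2)); plan([])
E
```

```text
[[ 0.54  0.77 -3.55]
 [-0.45 -0.35 -4.68]
 [ 0.83 -0.52 -3.72]
 [-0.02  0.28 -4.23]]
t 15.775 ee [ 557.4 -250.8  104.1] grasp [ 542.9 -252.1  116.4] F [-0.02  0.28 -4.23] w 60.4 q [-0.73  0.58  2.17  1.98  0.66 -1.11]
```

The right bottle reads about 4.0 N, so it is the heaviest (~0.41 kg) and h≈74 mm. Now I'll lift it and turn it horizontal.

```bash
python3 - <<'E'
from h import *
plan([("go",[543,-252,285],6),("turn",5,90,12),("go",[507,306,285],16),("turn",16.9,125,7)])
E
```

```text
t 15.775 ee [ 557.4 -250.8  104.1] grasp [ 542.9 -252.1  116.4] F [-0.02  0.28 -4.23] w 60.4 q [-0.73  0.58  2.17  1.98  0.66 -1.11]
go 6 rows shift [ 0.431 -0.    -0.361]
turn 12 rows shift [-0.028  0.    -0.001] turn [-0.     -0.0463 -0.    ]
go 16 rows shift [ 0.016 -0.699  0.   ]
turn 7 rows shift [-0.033  0.004 -0.001] turn [-0.0058 -0.0554 -0.0183]
```

Request:
apply_moves --targets '[[-1,[0.431,0,-0.361],[0,0,0]],[-1,[0.431,0,-0.361],[0,0,0]],[-1,[0.431,0,-0.361],[0,0,0]],[-1,[0.431,0,-0.361],[0,0,0]],[-1,[0.431,0,-0.361],[0,0,0]],[-1,[0.431,0,-0.361],[0,0,0]]]'

```text
t: 16.52
ee_pos: [557.2, -250.3, 273.7]
orientation: [-2.811, -0.123, -1.31]
ft_force: [0.1, -0.1, -3.8]
width: 60.4
grasp_force: 30.0
```

Request:
apply_moves --targets '[[-1,[-0.028,0,-0.001],[0,-0.0463,0]],[-1,[-0.028,0,-0.001],[0,-0.0463,0]],[-1,[-0.028,0,-0.001],[0,-0.0463,0]],[-1,[-0.028,0,-0.001],[0,-0.0463,0]],[-1,[-0.028,0,-0.001],[0,-0.0463,0]],[-1,[-0.028,0,-0.001],[0,-0.0463,0]]]'

```text
t: 17.27
ee_pos: [550.0, -250.7, 267.4]
orientation: [-3.046, -0.133, -0.668]
ft_force: [-0.3, 0.1, -4.2]
width: 60.5
grasp_force: 30.0
```

Request:
apply_moves --targets '[[-1,[-0.028,0,-0.001],[0,-0.0463,0]],[-1,[-0.028,0,-0.001],[0,-0.0463,0]],[-1,[-0.028,0,-0.001],[0,-0.0463,0]],[-1,[-0.028,0,-0.001],[0,-0.0463,0]],[-1,[-0.028,0,-0.001],[0,-0.0463,0]],[-1,[-0.028,0,-0.001],[0,-0.0463,0]],[-1,[0,0,0],[0,0,0]]]'

```text
t: 18.15
ee_pos: [543.2, -251.6, 265.6]
orientation: [-3.137, -0.138, 0.002]
ft_force: [-0.9, -0.0, -4.5]
width: 60.2
grasp_force: 30.0
```

```bash
python3 - <<'E'
from h import *
plan([("turn",5,90,2),("go",[507,306,285],16),("turn",16.9,130,8)])
E
```

```text
t 18.15 ee [ 543.2 -251.6  265.6] grasp [ 543.2 -251.6  284.6] F [-0.92 -0.02 -4.47] w 60.2 q [-0.45  0.34  1.65  0.    1.15  1.03]
turn 2 rows shift [ 0.  0. -0.] turn [-0.0004  0.0003  0.0002]
go 16 rows shift [ 0.016 -0.698 -0.001]
turn 8 rows shift [-0.033  0.004 -0.001] turn [-0.0058 -0.0554 -0.0159]
```

Request:
apply_moves --targets '[[-1,[0.016,-0.698,0],[0,0,0]],[-1,[0.016,-0.698,0],[0,0,0]],[-1,[0.016,-0.698,0],[0,0,0]],[-1,[0.016,-0.698,0],[0,0,0]],[-1,[0.016,-0.698,0],[0,0,0]],[-1,[0.016,-0.698,0],[0,0,0]],[-1,[0.016,-0.698,0],[0,0,0]],[-1,[0.016,-0.698,0],[0,0,0]]]'

```text
t: 19.15
ee_pos: [524.0, 27.6, 266.0]
orientation: [-3.138, -0.136, -0.0]
ft_force: [0.3, 0.1, -4.0]
width: 60.7
grasp_force: 30.0
```

Request:
apply_moves --targets '[[-1,[0.016,-0.698,0],[0,0,0]],[-1,[0.016,-0.698,0],[0,0,0]],[-1,[0.016,-0.698,0],[0,0,0]],[-1,[0.016,-0.698,0],[0,0,0]],[-1,[0.016,-0.698,0],[0,0,0]],[-1,[0.016,-0.698,0],[0,0,0]],[-1,[0.016,-0.698,0],[0,0,0]],[-1,[0.016,-0.698,0],[0,0,0]]]'

```text
t: 20.15
ee_pos: [506.3, 305.9, 266.0]
orientation: [-3.138, -0.136, 0.001]
ft_force: [0.3, 0.2, -4.4]
width: 60.6
grasp_force: 30.0
```

Request:
apply_moves --targets '[[-1,[-0.033,0.004,-0.001],[-0.0058,-0.0554,-0.0159]],[-1,[-0.033,0.004,-0.001],[-0.0058,-0.0554,-0.0159]],[-1,[-0.033,0.004,-0.001],[-0.0058,-0.0554,-0.0159]],[-1,[-0.033,0.004,-0.001],[-0.0058,-0.0554,-0.0159]],[-1,[-0.033,0.004,-0.001],[-0.0058,-0.0554,-0.0159]],[-1,[-0.033,0.004,-0.001],[-0.0058,-0.0554,-0.0159]],[-1,[-0.033,0.004,-0.001],[-0.0058,-0.0554,-0.0159]],[-1,[-0.033,0.004,-0.001],[-0.0058,-0.0554,-0.0159]]]'

```text
t: 21.15
ee_pos: [495.4, 301.4, 270.2]
orientation: [2.83, 0.422, -1.034]
ft_force: [0.2, 0.1, -3.8]
width: 60.6
grasp_force: 30.0
```

```bash
python3 - <<'E'
from h import *
plan([("turn",16.9,130,1),("go",[507,306.5,130],6)])
a=ctrl.get_image("scene");b=ctrl.get_image("top")
cv2.imwrite("pics/s2.png",np.hstack([a["pixels"][60:400,300:],b["pixels"][60:400,:260]]))
E
```

```text
t 21.15 ee [495.4 301.4 270.2] grasp [507.1 305.  284.8] F [ 0.2   0.09 -3.83] w 60.6 q [0.47 0.67 1.27 0.12 1.89 1.74]
turn 1 rows shift [ 0.001  0.    -0.   ] turn [-0.0008  0.0014  0.0011]
go 6 rows shift [ 0.332 -0.005  0.394]
```

View pics/s2.png

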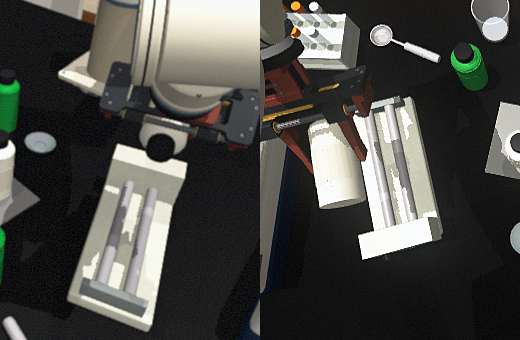

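The crop shows the bottle level above the roller with its foot towards the housing (housing at about (400,235) in the top half of the crop). I'll descend to 130 mm first.

Request:
apply_moves --targets '[[-1,[0.332,-0.005,0.394],[0,0,0]],[-1,[0.332,-0.005,0.394],[0,0,0]],[-1,[0.332,-0.005,0.394],[0,0,0]],[-1,[0.332,-0.005,0.394],[0,0,0]],[-1,[0.332,-0.005,0.394],[0,0,0]],[-1,[0.332,-0.005,0.394],[0,0,0]],[-1,[0,0,0],[0,0,0]],[-1,[0,0,0],[0,0,0]]]'

```text
t: 22.25
ee_pos: [495.4, 303.3, 116.3]
orientation: [2.83, 0.421, -1.03]
ft_force: [-0.1, -0.2, -3.6]
width: 60.8
grasp_force: 30.0
```

```bash
python3 - <<'E'
from h import *
plan([("turn",16.9,130,1),("go",[507,306.5,95],4),("go",[507,306.5,83.5],4),("go",[507-30*.957,306.5-30*.29,83.5],6)])
b=ctrl.get_image("top");a=ctrl.get_image("scene")
cv2.imwrite("pics/s3.png",cv2.resize(np.hstack([b["pixels"][150:330,60:260],a["pixels"][180:360,340:540]]),None,fx=2,fy=2,interpolation=2))
E
```

```text
t 22.25 ee [495.4 303.3 116.3] grasp [507.1 306.9 130.9] F [-0.08 -0.19 -3.64] w 60.8 q [0.47 0.84 1.33 0.11 1.66 1.72]
turn 1 rows shift [ 0. -0. -0.] turn [0.0001 0.0001 0.0002]
go 4 rows shift [0.114 0.002 0.138]
go 4 rows shift [0.037 0.    0.044]
go 6 rows shift [-0.077 -0.     0.064]
```

View pics/s3.png

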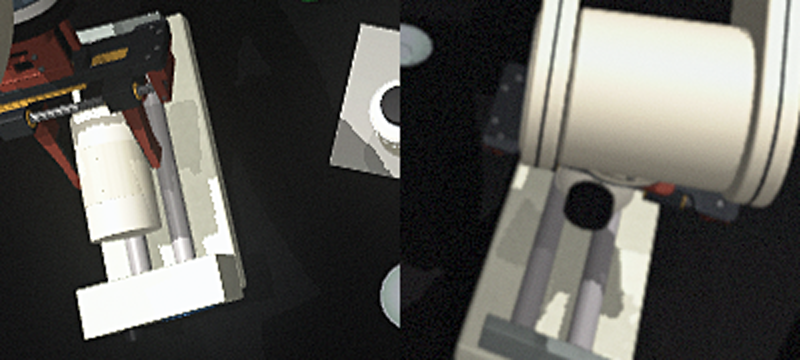

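The bottle hangs parallel over the rods (foot at about (125,235) in the crop, wall at about (150,275)). Descend gently.

Request:
apply_moves --targets '[[-1,[0.114,0.002,0.138],[0,0,0]],[-1,[0.114,0.002,0.138],[0,0,0]],[-1,[0.114,0.002,0.138],[0,0,0]],[-1,[0.114,0.002,0.138],[0,0,0]],[-1,[0.03,0,0.036],[0,0,0]],[-1,[0.03,0,0.036],[0,0,0]],[-1,[0.03,0,0.036],[0,0,0]],[-1,[0,0,0],[0,0,0]]]'

```text
t: 23.35
ee_pos: [494.9, 302.7, 73.1]
orientation: [2.829, 0.421, -1.031]
ft_force: [0.5, 0.4, -3.8]
width: 60.7
grasp_force: 30.0
```

```bash
python3 - <<'E'
from h import *
F=[]
for i in range(3): ctrl.get_image("top"); F.append(ctrl.get_obs()["ft_force"])
print(np.round(F,2)); plan([])
E
```

```text
[[-0.52  0.69 -3.68]
 [ 0.46 -0.5  -3.5 ]
 [-0.02  0.22 -3.33]]
t 23.5 ee [495.  302.7  73.2] grasp [506.7 306.2  87.8] F [-0.02  0.22 -3.33] w 60.8 q [0.47 0.89 1.34 0.11 1.61 1.71]
```

Request:
apply_moves --targets '[[-1,[-0.092,0,0.077],[0,0,0]],[-1,[-0.092,0,0.077],[0,0,0]],[-1,[-0.092,0,0.077],[0,0,0]],[-1,[-0.077,0,0.064],[0,0,0]],[-1,[-0.077,0,0.064],[0,0,0]],[-1,[0,0,0],[0,0,0]]]'

```text
t: 24.25
ee_pos: [467.8, 294.4, 73.3]
orientation: [2.829, 0.421, -1.031]
ft_force: [0.1, -0.5, -4.5]
width: 60.6
grasp_force: 30.0
```

Request:
apply_moves --targets '[[-1,[-0.023,0,0.019],[0,0,0]],[-1,[-0.023,0,0.019],[0,0,0]],[-1,[0,0,0],[0,0,0]]]'

```text
t: 24.62
ee_pos: [465.2, 293.6, 73.2]
orientation: [2.829, 0.421, -1.031]
ft_force: [-0.7, 0.8, -4.1]
width: 60.3
grasp_force: 30.0
```

Request:
apply_moves --targets '[[-1,[-0.023,0,0.019],[0,0,0]],[-1,[-0.023,0,0.019],[0,0,0]],[-1,[0,0,0],[0,0,0]]]'

```text
t: 25.0
ee_pos: [463.7, 293.2, 73.3]
orientation: [2.832, 0.422, -1.026]
ft_force: [4.7, 1.8, -4.3]
width: 60.5
grasp_force: 29.9
```

The foot is touching the wall at about 5 N. Now I'll lower it onto the rods.

Request:
apply_moves --targets '[[-1,[0.022,0,0.009],[0,0,0]],[-1,[0.013,0,0.015],[0,0,0]],[-1,[0.013,0,0.015],[0,0,0]],[-1,[0,0,0],[0,0,0]],[-1,[0,0,0],[0,0,0]]]'

```text
t: 25.62
ee_pos: [463.7, 293.3, 71.1]
orientation: [2.83, 0.421, -1.029]
ft_force: [5.3, 1.8, 2.2]
width: 60.4
grasp_force: 30.0
```

Request:
apply_moves --targets '[[-1,[0.013,0,0.015],[0,0,0]],[-1,[0.007,0,0.008],[0,0,0]],[-1,[0,0,0],[0,0,0]],[-1,[0,0,0],[0,0,0]]]'

```text
t: 26.12
ee_pos: [463.6, 293.3, 70.7]
orientation: [2.83, 0.421, -1.03]
ft_force: [4.8, 1.3, 9.8]
width: 60.5
grasp_force: 30.0
```

Request:
apply_moves --targets '[[-1,[-0.009,0,-0.01],[0,0,0]],[-1,[0,0,0],[0,0,0]],[-0.5,[0,0,0],[0,0,0]],[0.3,[0,0,0],[0,0,0]],[1,[0,0,0],[0,0,0]],[1,[0,0,0],[0,0,0]],[1,[0,0,0],[0,0,0]],[1,[0,0,0],[0,0,0]]]'

```text
t: 27.12
ee_pos: [462.6, 292.8, 69.1]
orientation: [2.829, 0.421, -1.032]
ft_force: [-0.1, 0.2, 0.2]
width: 87.7
grasp_force: 0.0
```

```bash
python3 - <<'E'
from h import *
plan([("go",[475,297,260],6)])
E
```

```text
t 27.125 ee [462.6 292.8  69.1] grasp [474.4 296.3  83.7] F [-0.06  0.17  0.17] w 87.7 q [0.48 0.86 1.43 0.12 1.55 1.71]
go 6 rows shift [-0.376 -0.001 -0.451]
```

Request:
apply_moves --targets '[[1,[-0.12,0,-0.15],[0,0,0]],[1,[-0.376,0,-0.451],[0,0,0]],[1,[-0.376,0,-0.451],[0,0,0]],[1,[-0.376,0,-0.451],[0,0,0]],[1,[-0.376,0,-0.451],[0,0,0]],[1,[-0.376,0,-0.451],[0,0,0]],[1,[-0.376,0,-0.451],[0,0,0]],[1,[0,0,0],[0,0,0]]]'

```text
t: 28.12
ee_pos: [464.8, 293.7, 257.6]
orientation: [2.833, 0.422, -1.025]
ft_force: [0.4, 0.6, -0.9]
width: 88.0
grasp_force: 0.0
```

Request:
apply_moves --targets '[[1,[0,0.7,0],[0,0.05,0]],[1,[0,0.7,0],[0,0.05,0]],[1,[0,0.7,0],[0,0.05,0]],[1,[0,0.7,0],[0,0.05,0]],[1,[0,0.7,0],[0,0.05,0]],[1,[0,0.7,0],[0,0.05,0]],[1,[0,0.7,0],[0,0.05,0]],[1,[0,0,0],[0,0,0]]]'

```text
t: 29.12
ee_pos: [534.3, 56.9, 254.7]
orientation: [3.078, 0.453, -0.231]
ft_force: [-0.4, 0.5, -0.1]
width: 87.7
grasp_force: 0.0
```

```bash
python3 - <<'E'
from fit import *
plan=None
b=ctrl.get_image("top");a=ctrl.get_image("scene")
print(ctrl.get_obs()["t"],ctrl.get_obs()["ee_pos"])
cv2.imwrite("pics/s4.png",cv2.resize(np.hstack([b["pixels"][140:340,60:300],a["pixels"][160:360,320:540]]),None,fx=1.7,fy=1.7,interpolation=2))
for c,im in(("top",b),("scene",a)):
    for r in ctrl.masks_of("bottle_a",c): print(c,round(r["score"],2),r["bbox"])
def laid(p):
    f=np.array([np.cos(p[2]),np.sin(p[2]),0]);l=np.array([-f[1],f[0],0]);u=np.array([0,0,1.]);o=np.array([p[0],p[1],83.4])
    C=lambda L:np.vstack([o+s*f+r*np.cos(x)*l+r*np.sin(x)*u for r,s in L for x in t])
    return [C([(30,0),(30,112)]),C([(30,112),(18,124)]),C([(18,124),(18,146)])]
obs=[]
for c,im in(("top",b),("scene",a)):
    u=proj(im,np.array([[470,296,83.]]))[0]
    m=[r for r in ctrl.masks_of("bottle_a",c) if r["bbox"][0]<u[0]<r["bbox"][2] and r["bbox"][1]<u[1]<r["bbox"][3]]
    if m: obs.append((im,m[0]["region"]))
print(len(obs),[fit(laid,(401,274,.29),o,(6,6,.1)) for o in [obs]+[[x] for x in obs]])
E
```

```text
29.225 [534.70503188  58.84825876 254.62208302]
top 0.93 [308.4, 290.8, 341.9, 324.2]
top 0.76 [313.1, 197.7, 354.8, 232.2]
scene 0.83 [417.0, 220.5, 460.5, 295.7]
scene 0.67 [234.4, 159.1, 262.0, 224.7]
scene 0.61 [283.1, 188.7, 315.5, 261.3]
scene 0.56 [290.9, 128.2, 316.6, 192.2]
1 [(array([4.02244253e+02, 2.73813334e+02, 3.02003783e-01]), np.float64(0.04665637729929406)), (array([4.02244253e+02, 2.73813334e+02, 3.02003783e-01]), np.float64(0.04665637729929406))]
```

View pics/s4.png

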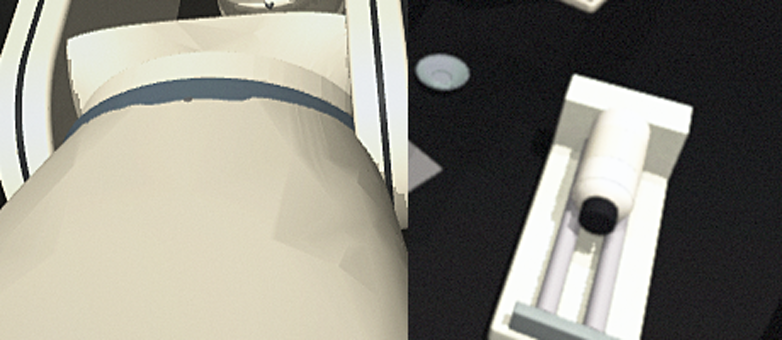

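The crop shows the bottle lying on the rods, cap (at about (598,215)) away from the housing, foot by the wall. The arm hides the top view, so I'll move it clear and check the gap.

Request:
apply_moves --targets '[[1,[0,0.8,-0.2],[0,0,0]],[1,[0,0.8,-0.2],[0,0,0]],[1,[0,0.8,0],[0,0,0]],[1,[0,0.8,0],[0,0,0]],[1,[0,0.8,0],[0,0,0]],[1,[0,0.8,0],[0,0,0]],[1,[0,0.8,0],[0,0,0]],[1,[0,0.8,0],[0,0,0]]]'

```text
t: 30.42
ee_pos: [632.0, -246.7, 274.4]
orientation: [3.077, 0.46, -0.231]
ft_force: [0.4, -0.2, -0.6]
width: 87.9
grasp_force: 0.0
```

Request:
apply_moves --targets '[[1,[0,0.8,0],[0,0,0]],[1,[0,0.8,0],[0,0,0]],[1,[0,0.8,0],[0,0,0]],[1,[0,0.8,0],[0,0,0]],[1,[0,0,0],[0,0,0]]]'

```text
t: 31.05
ee_pos: [678.1, -401.2, 273.3]
orientation: [3.078, 0.456, -0.232]
ft_force: [0.6, 0.3, -0.4]
width: 87.9
grasp_force: 0.0
```

```bash
python3 - <<'E'
from fit import *
b=ctrl.get_image("top");a=ctrl.get_image("scene")
print(ctrl.get_obs()["t"],ctrl.get_obs()["ee_pos"])
top=cv2.resize(b["pixels"][140:340,80:220],None,fx=3,fy=3,interpolation=cv2.INTER_CUBIC)
sc=cv2.resize(a["pixels"][130:290,190:340],None,fx=2.4,fy=2.4); sc=cv2.copyMakeBorder(sc,0,600-sc.shape[0],0,0,0)
cv2.imwrite("pics/s5.png",np.hstack([top,sc]))
def laid(p):
    f=np.array([np.cos(p[2]),np.sin(p[2]),0]);l=np.array([-f[1],f[0],0]);u=np.array([0,0,1.]);o=np.array([p[0],p[1],83.4])
    C=lambda L:np.vstack([o+s*f+r*np.cos(x)*l+r*np.sin(x)*u for r,s in L for x in t])
    return [C([(30,0),(30,112)]),C([(30,112),(18,124)]),C([(18,124),(18,146)])]
for c,im in(("top",b),("scene",a)):
    B=ctrl.masks_of("bottle_a",c);print(c,[np.round(r["bbox"]).astype(int).tolist() for r in B])
    u=proj(im,np.array([[470,296,83.]]))[0]
    for r in B:
        x=r["bbox"]
        if x[0]<u[0]<x[2] and x[1]<u[1]<x[3]: print("laid",fit(laid,(401,274,.29),[(im,r["region"])],(6,6,.1)))
    for p0 in((547,-102),(555,45)):
        u=proj(im,np.array([[*p0,77.]]))[0]
        for r in B:
            x=r["bbox"]
            if x[0]<u[0]<x[2] and x[1]<u[1]<x[3]: print(p0,fit(bottle,p0,[(im,r["region"])],(8,8)))
E
```

```text
31.15 [ 677.93273053 -398.59957249  273.83790219]
top [[307, 289, 343, 324], [246, 193, 279, 229], [316, 198, 352, 235], [110, 212, 149, 288], [188, 101, 225, 150]]
laid (array([4.04824234e+02, 2.76173084e+02, 2.87025019e-01]), np.float64(0.04828462515883103))
(547, -102) (array([ 547.49837944, -101.44590002]), np.float64(0.045055129568478236))
(555, 45) (array([557.37262917,  44.86668777]), np.float64(0.04035109106424484))
scene [[284, 191, 317, 260], [418, 221, 460, 298], [290, 130, 321, 192]]
laid (array([4.02577569e+02, 2.74492854e+02, 2.91461070e-01]), np.float64(0.02600347720916174))
(555, 45) (array([556.01823783,  43.68088865]), np.float64(0.026943560331516125))
```

View pics/s5.png

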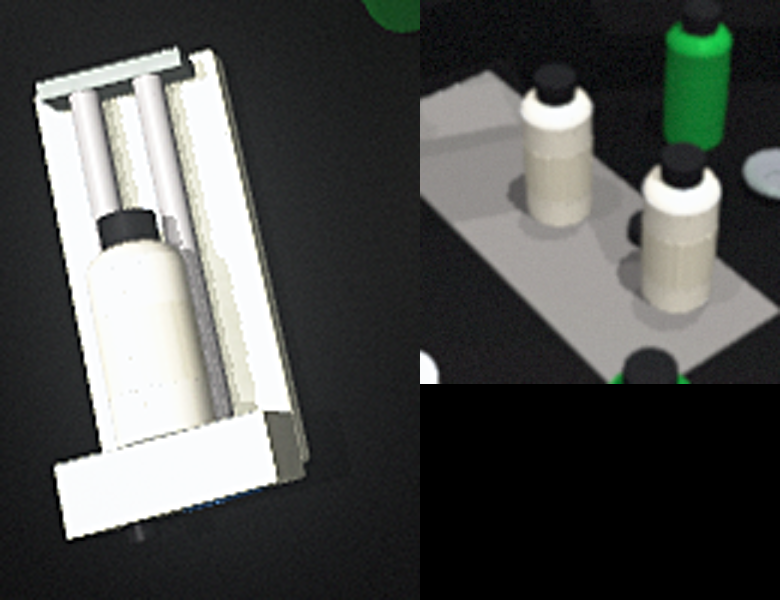

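The fits put the foot about 3 mm from the wall, which is within tolerance but close to the fit error. I'll nudge the cap end gently with shut fingers to seat the foot.

```bash
python3 - <<'E'
from h import *
plan([("go",[568.4,325,290],16),("turn",16.9,90,3),("go",[568.4,325,130],5),("go",[568.4,325,93],2)])
E
```

```text
t 31.25 ee [ 678.  -397.9  274.6] grasp [ 680.7 -397.1  293.4] F [ 0.19 -0.09 -0.32] w 87.6 q [-0.5   0.69  1.07 -0.11  1.49  0.78]
go 16 rows shift [ 0.129 -0.904 -0.014]
turn 3 rows shift [ 0.019  0.    -0.   ] turn [-0.0002  0.0317  0.0004]
go 5 rows shift [-0.    0.    0.64]
go 2 rows shift [-0.    0.    0.37]
```

Request:
apply_moves --targets '[[-1,[0.129,-0.904,-0.014],[0,0,0]],[-1,[0.129,-0.904,-0.014],[0,0,0]],[-1,[0.129,-0.904,-0.014],[0,0,0]],[-1,[0.129,-0.904,-0.014],[0,0,0]],[-1,[0.129,-0.904,-0.014],[0,0,0]],[-1,[0.129,-0.904,-0.014],[0,0,0]],[-1,[0.129,-0.904,-0.014],[0,0,0]],[-1,[0.129,-0.904,-0.014],[0,0,0]]]'

```text
t: 32.25
ee_pos: [621.2, -35.8, 273.3]
orientation: [3.077, 0.46, -0.229]
ft_force: [0.3, 0.2, 0.8]
width: 11.2
grasp_force: 0.0
```

Request:
apply_moves --targets '[[-1,[0.129,-0.904,-0.014],[0,0,0]],[-1,[0.129,-0.904,-0.014],[0,0,0]],[-1,[0.129,-0.904,-0.014],[0,0,0]],[-1,[0.129,-0.904,-0.014],[0,0,0]],[-1,[0.129,-0.904,-0.014],[0,0,0]],[-1,[0.129,-0.904,-0.014],[0,0,0]],[-1,[0.129,-0.904,-0.014],[0,0,0]],[-1,[0.129,-0.904,-0.014],[0,0,0]]]'

```text
t: 33.25
ee_pos: [564.9, 324.8, 271.2]
orientation: [3.077, 0.46, -0.229]
ft_force: [-1.1, 0.0, -0.2]
width: 0.4
grasp_force: 0.0
```

Request:
apply_moves --targets '[[-1,[0.019,0,0],[0,0.0317,0]],[-1,[0.019,0,0],[0,0.0317,0]],[-1,[0.019,0,0],[0,0.0317,0]],[-1,[0,0,0],[0,0,0]]]'

```text
t: 33.75
ee_pos: [567.6, 323.9, 271.0]
orientation: [-3.107, -0.465, -0.0]
ft_force: [0.3, 0.4, 1.3]
width: 0.4
grasp_force: 0.0
```

```bash
python3 - <<'E'
from h import *
plan([("turn",16.9,90,1),("go",[568.4,325,130],5),("go",[568.4,325,93],2)])
E
```

```text
t 33.75 ee [567.6 323.9 271. ] grasp [567.6 323.9 290. ] F [0.33 0.36 1.26] w 0.4 q [0.5  0.42 1.52 0.   1.2  1.77]
turn 1 rows shift [-0.  0. -0.] turn [-0.0001 -0.0002  0.0014]
go 5 rows shift [ 0.004 -0.003  0.64 ]
go 2 rows shift [-0.    0.    0.37]
```

Request:
apply_moves --targets '[[-1,[0.004,-0.003,0.64],[0,0,0]],[-1,[0.004,-0.003,0.64],[0,0,0]],[-1,[0.004,-0.003,0.64],[0,0,0]],[-1,[0.004,-0.003,0.64],[0,0,0]],[-1,[0.004,-0.003,0.64],[0,0,0]],[-1,[0,0,0.35],[0,0,0]],[-1,[0,0,0.35],[0,0,0]],[-1,[0,0,0],[0,0,0]]]'

```text
t: 34.75
ee_pos: [569.3, 324.2, 74.4]
orientation: [3.107, 0.463, -0.002]
ft_force: [-0.2, -0.1, -0.4]
width: 0.7
grasp_force: 0.0
```

Request:
apply_moves --targets '[[-1,[-0.08,0,0],[0,0,0]],[-1,[-0.08,0,0],[0,0,0]],[-1,[0,0,0],[0,0,0]]]'

```text
t: 35.12
ee_pos: [562.2, 322.1, 76.1]
orientation: [-3.107, -0.463, -0.002]
ft_force: [0.3, 0.1, -0.3]
width: 0.4
grasp_force: 0.0
```

Request:
apply_moves --targets '[[-1,[-0.04,0,0],[0,0,0]],[-1,[-0.04,0,0],[0,0,0]],[-1,[0,0,0],[0,0,0]]]'

```text
t: 35.5
ee_pos: [558.3, 320.8, 75.3]
orientation: [3.107, 0.462, 0.0]
ft_force: [0.1, 0.3, 0.4]
width: 0.5
grasp_force: 0.0
```

Request:
apply_moves --targets '[[-1,[-0.04,0,0],[0,0,0]],[-1,[-0.02,0,0],[0,0,0]],[-1,[0,0,0],[0,0,0]]]'

```text
t: 35.88
ee_pos: [555.5, 320.0, 75.3]
orientation: [3.107, 0.462, 0.0]
ft_force: [-0.1, 0.0, 0.9]
width: 0.5
grasp_force: 0.0
```

Request:
apply_moves --targets '[[-1,[-0.02,0,0],[0,0,0]],[-1,[-0.02,0,0],[0,0,0]],[-1,[0,0,0],[0,0,0]]]'

```text
t: 36.25
ee_pos: [555.2, 320.1, 75.8]
orientation: [-3.106, -0.462, -0.006]
ft_force: [5.5, 1.6, -2.4]
width: 0.5
grasp_force: 2.9
```

Request:
apply_moves --targets '[[-1,[-0.02,0,0],[0,0,0]],[-1,[-0.02,0,0],[0,0,0]],[-1,[0,0,0],[0,0,0]]]'

```text
t: 36.62
ee_pos: [555.3, 320.1, 76.5]
orientation: [-3.105, -0.462, -0.012]
ft_force: [9.7, 1.9, -2.6]
width: 0.4
grasp_force: 5.2
```

At nearly 10 N of push nothing moves, so the foot is seated against the wall. Retract.

Request:
apply_moves --targets '[[-1,[0.1,0,0],[0,0,0]],[-1,[0.3,0,0],[0,0,0]],[-1,[0,0,-0.7],[0,0,0]],[-1,[0,0,-0.7],[0,0,0]],[-1,[0,0,-0.7],[0,0,0]],[-1,[0,0,-0.7],[0,0,0]],[-1,[0,0,-0.5],[0,0,0]],[-1,[0,0,0],[0,0,0]]]'

```text
t: 37.62
ee_pos: [572.2, 325.3, 242.4]
orientation: [-3.106, -0.462, -0.006]
ft_force: [0.5, 0.4, -0.0]
width: 0.7
grasp_force: 0.0
```

```bash
python3 - <<'E'
from h import *
o=ctrl.get_obs();print(o["t"],o["ee_pos"],o["ft_force"])
print(ctrl.close_job())
E
```

```text
37.625 [572.24084169 325.32957754 242.38938915] [ 0.49235129  0.3780148  -0.02055923]
the job is handed in; nothing more can be done
None
```

The heaviest bottle (the right-hand one, about 0.41 kg) is on the rods, cap away from the housing and foot seated on the wall; the other two stand where they began (the middle one was never lifted, as the left read about 0.18 kg); handed in at 37.6 s, no verdict shown.

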